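Punch the marked rail strip under the bench press

TASK

Draw the dark rail strip out from under the ball shelf, set it down on the bench, then take it again by its plain end and slide it flat under the punch press until the small circle drawn on it is right beneath the punch tip, and let go. Then push the press's black knob down until the tip presses firmly on the wood inside the circle and let it spring back, leaving the strip lying there. The tip must not be pressed on the wood outside the circle, and nothing else on the bench may be shoved or knocked over.

Things in the scene. Friction and masses are not known exactly. Their poses are not given: they have to be found in the camera images.
- strip: The work: a loose flat strip of dark wood, 180 long (x) x 36 wide (y) x 20 thick (z), about 0.1 kg. Origin at the centre of its underside, z up. Its marked end is at its -x end (x = -90), its plain end at +x (x = +90). At the start the marked end pokes about 85 mm (75 to 95) out of the robot side of the ball shelf and the plain half lies under the shelf.
- mark (a point): Centre of the pale drawn cross and circle (circle radius 6) on the strip's top face, 40 from the marked end: at (-50, 0, 20) in the strip's frame.
- press: Fixed grey C-frame punch press. Origin on the bench under the punch tip, axes along the world's (yaw within 0.25). No raised bed: work slides on the bench. Head over the tip: x -30 to 106, 56 wide (y), z 68 to 123, with a collar (radius 14) below it to z 62. Column 60 wide from x 80; foot x 70 to 160, 110 wide. Open below the head to -x and both y sides. A thin steel disc is flush under the tip.
- punch: The press's steel punch with its black knob, one piece, sliding straight down up to 18 mm against a spring (2 N at the top, about 5 N when the tip has come down 12 mm to the strip's top) and springing back by itself. Axes as the press; origin at the bench under the tip when it is up.
- punch_tip (a point): Lower end of the punch, a blunt tip of radius 2.5; 32 above the bench when up, so 12 above the top of a strip lying beneath it.
- knob_top (a point): Middle of the top of the black knob (radius 22, flat top of radius 18), 157 above the bench when up.
- ball_shelf: Fixed low dark shelf with three pool balls on it: 130 deep (x) x 240 wide (y). Origin on the bench under its centre; its open front is at x = -65. Board underside at 45, board top at 61; balls up to 119 high stand 30 behind the centre. Solid side legs 16 thick at y = +-112; clear between y = -104 and +104. To the robot's left or right, yaw within 0.12.
- ball_tray: Fixed open dark wooden tray 200 x 200, walls 35 high, full of pool balls up to 63 high. Origin under its centre. On the side where the ball shelf is not.
- bottle: Bystander: loose standing bottle, radius 25, 140 high; origin at the centre of its underside. Stands close on one side of the press; on the other side a flat sheet of paper lies on the bench, too thin to matter, which may be covered.
- chalk0: Bystander: loose chalk cube 24 x 24 x 22 beside the strip in front of the shelf; origin at the centre of its underside.
- chalk1: Bystander: another loose chalk cube 24 x 24 x 22; origin at the centre of its underside.
- offcut: Bystander: loose shorter strip of the same dark wood without a mark, 100 (x) x 36 (y) x 20; origin at the centre of its underside.
- screwdriver: Bystander: loose screwdriver lying on the bench along its x, about 200 long; origin about its middle.
- brush: Bystander: loose brush lying on the bench along its x, about 200 long; origin about its middle.
- tin: Bystander: loose round tin, radius 30, 60 high, in front of the ball tray; origin at the centre of its underside.
There are look-alikes about, which are no part of the job. Several things have the shape of the press; the one meant has the colours described above.

How it is judged:
On the way, in this order (a step that is already met when the one before it is completed fails the run):
1. the strip is out from under the shelf, set down flat on the bench and let go, its mark not yet near the punch (angle between strip's own z axis and vertical below 0.1 rad and height (world z) of strip below 0.006 m and contact force between the fingers and strip below 0.2 N and horizontal distance between strip and ball_shelf above 0.155 m and horizontal distance between mark and punch_tip above 0.02 m), for 0.1 s.
2. the strip lies flat on the bench, let go, with the punch tip above the drawn circle (angle between strip's own z axis and vertical below 0.1 rad and height (world z) of strip below 0.006 m and contact force between the fingers and strip below 0.2 N and horizontal distance between mark and punch_tip below 0.006 m), for 0.2 s.
3. the punch presses on the strip inside the circle (horizontal distance between mark and punch_tip below 0.006 m and contact force between punch and strip above 1.5 N), for 0.05 s.
At the end, for the whole second after the job is handed in: The strip lies still and flat on the bench, its mark within 6 mm (horizontally) of the punch's axis, the punch sprung back up (tip at least 28 mm above the bench), having been pressed onto the strip inside the circle (horizontal distance between mark and punch_tip below 0.006 m and angle between strip's own z axis and vertical below 0.1 rad and height (world z) of strip below 0.006 m and height (world z) of punch_tip above 0.028 m and linear speed of strip below 0.02 m/s); the robot touches nothing.
It fails at once if the punch is pressed on the strip outside the drawn circle (contact force between punch and strip above 1.5 N and not (horizontal distance between mark and punch_tip below 0.006 m)).
It fails at once if a bystander is shoved (more than 20 mm) or knocked over (distance of any of bottle, chalk0, chalk1, offcut, screwdriver, brush, tin from where it was at the start of the episode above 0.02 m or angle between any of bottle, tin's own z axis and vertical above 0.7 rad).
It also fails if it takes over 61 s, if anything falls off the work surface, if the arm or the gripper's body presses on something with over 40 N, if the wrist force passes 120 N, or if a joint passes its speed limit or range.

ROBOT

A 7-joint arm with a two-finger parallel gripper is mounted at the origin on the work surface. World frame = base frame: x ahead of the robot, y to its left, z up, the work surface at z = 0. Lengths are in m, angles in rad, forces in N, time in s.
With the tool pointing down it reaches from about 0.35 to 0.9 m from the base axis. Payload 8.1 kg.
Tool frame: the origin (TCP) lies at the very end of the fingers, on their centre line; the grasp point (between the pads) lies 19 mm behind it; z points along the fingers, y is the line along which they close (so a half turn about z gives the same grasp; the last joint's range is limited). The gripper opens to 92 mm and grips with 3 to 60 N. Pads are 19 mm wide; open, the fingers measure 130 mm over their backs; the gripper's body (75 mm by 190 mm) begins 47 mm behind the grasp point.
Start: joints at [1.092, 0.434, 0.025, 1.573, -0.012, 1.134, -0.075], TCP at [0.229, -0.581, 0.227] pointing down, gripper open.
Joint ranges: [-2.62, 2.62], [-0.44, 2.09], [-1.27, 1.32], [0.08, 2.57], [-1.32, 4.46], [0.12, 2], [-2.74, 2.74]. Speed limits (rad/s): [2.22, 2.22, 3.01, 3.01, 3.14, 3.14, 3.14].

INTERFACE

Orientations are given as a rotation vector (axis times angle).
In Python, from cell import arm gives the robot as it stands.
- The arm moves only by the tool carry_out, never from a script. Its argument "commands" is a list of rows, each a list of 7 numbers: the opening, from 0 (shut) to 1 (fully open), then the shift along the tool's x, y, z each as a share of 0.025 m, from -1 to 1, then the turn, a rotation vector about the tool's x, y, z each as a share of 0.1 rad, from -1 to 1. A call has 1 to 8 rows; each row shifts and turns the commanded pose from where the row before left it, along the tool's axes as they then stand; what a row does not reach is not made up. A row lasts 1/10 s, in which the tool goes at most 50 mm and 8.59 degrees, less where a joint would pass 70% of its speed; a pose out of reach is approached as far as the arm can. A call with a number of a shift or a turn outside -1 to 1 is refused whole. A call with a gripper value outside its range is refused whole. The fingers move at their own pace and stop on an object; "squeeze" is the grip in N (left out, the last holds). Time passes only in rows, so rows that do not move let the fingers close. It gives the time, the measured TCP pose, the force, the opening and the grip force at its end, in the units of the state.
- arm.observe(): the state, without advancing time (a new reading comes with each control period).
- arm.get_image(name): name is "scene" or "top" or "wrist"; returns a dict with "pixels" (420x560x3 uint8, red, green, blue), "range_z" (420x560 float32, m along the optical axis (not along the pixel's ray), 0 where there is no reading), "mtx" (3x3 intrinsics, pixels), "R" (3x3) and "t" (3): a world point X has camera coordinates R X + t; the wrist camera has in their place "tool_from_camera" (4x4, takes a point from camera to tool coordinates, whose origin is the TCP and whose axes are the flange's). Camera axes: x right, y down, z forward; pixel columns grow to the right and rows downward; lengths in m; the calibration is good to about 2 mm. A picture is of the moment at which its call begins: read the wrist's pose just before it.
- arm.sign_off(): hands the job in; it is judged then, once.
The state is a dict: "clock": time; "joints": joint angles; "dq": joint speeds; "joint_efforts": joint torques, N m; "position": TCP position; "ee_rot": TCP orientation; "force": force on the tool from outside, world axes, zero at the start; "ft_torque": the same for the moment, N m; "width": opening from 0.0 (shut) to 1.0 (fully open); "gripper_force": force on a finger pad.
Only numpy, scipy, OpenCV 4.12 (cv2) and the standard library are available. Lean on these libraries where they do the work, as an engineer would, in place of code of your own. Each camera call takes 0.05 s, during which the arm holds its last target. There are 200 camera calls.

## Working session

There is one attempt and no reset: what is moved stays moved. The work goes in short steps, Python scripts to look and compute and a tool call to move; the robot and the scene stay as the last step left them, time stands still between calls to the robot, and variables do not carry over. Pictures are saved under pics/ and viewed, at most 10 in all, crops included, and the job is handed in when it is done.

Besides the shell and the picture viewer there is one more tool, called after "Call:" as name(argument=value, ...) on one line, values as JSON. carry_out: Moves the arm, as the interface text tells. Shift numbers are shares of 0.025 m and turn numbers shares of 0.1 rad, none past 1 either way. Its arguments: {"type":"object","properties":{"commands":{"type":"array"},"squeeze":{"type":"number"}},"required":["commands"]}

```bash
ls; mkdir -p pics; python3 - <<'E'
from cell import arm
import cv2,numpy as np,pickle
s=arm.observe();print(s['position'],s['ee_rot'],s['clock'])
d={}
for n in("scene","top"):
    i=arm.get_image(n);d[n]=i;cv2.imwrite(f'pics/{n}0.png',cv2.cvtColor(i['pixels'],cv2.COLOR_RGB2BGR))
    print(n,i['mtx'].tolist(),(-i['R'].T@i['t']).round(3))
pickle.dump(d,open('d0.pkl','wb'))
E
```

```text
pics
[ 0.2291195  -0.58092896  0.22595191] [-3.08484475e+00 -5.86374847e-01  7.06222792e-04] 0.0
scene [[451.2208583280808, 0.0, 285.97740472137843], [0.0, 451.2208583280808, 210.35062705007573], [0.0, 0.0, 1.0]] [1.086 0.73  1.12 ]
top [[408.2182919093387, 0.0, 274.8189550076023], [0.0, 408.2182919093387, 209.6259466694595], [0.0, 0.0, 1.0]] [0.387 0.023 1.7  ]
```

View pics/scene0.png

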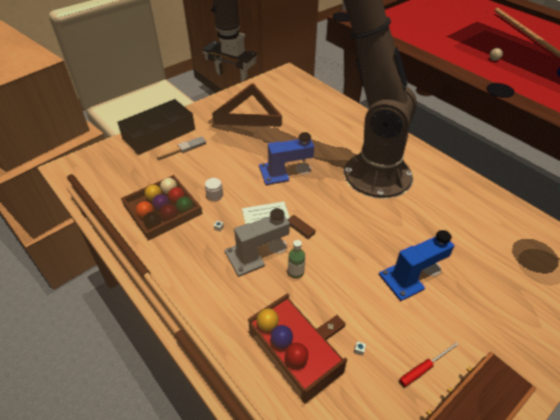

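View pics/top0.png

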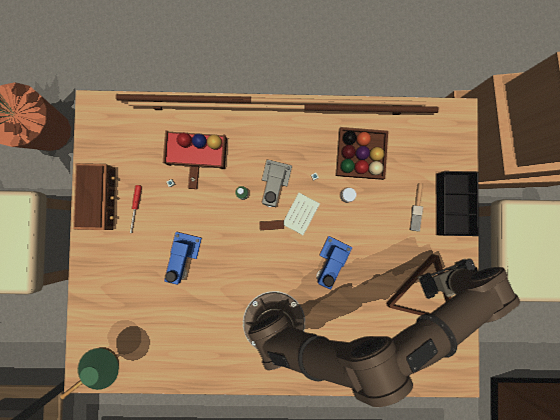

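Scene view: the grey press with black knob is at (262,238) and the bottle at (296,260). The strip pokes out of the red-topped shelf at (330,328), and the offcut is at (301,227). Top view: grey press (273,183), strip (193,178), chalk0 (170,183), chalk1 (315,176), bottle (242,193), offcut (271,225), paper (301,214).

Candidates for the press in the top view are grey (273,183), blue (182,258) and blue (335,262). Only the grey one has the described colour. Candidates for the strip are (193,178), under the shelf and with a pale mark, and the plain offcut (271,225). The first one is meant.

```bash
cat > h.py <<'E'
import numpy as np,cv2,pickle
def ray(i,u,v):
    R=i['R'];c=-R.T@i['t'];d=R.T@np.linalg.inv(i['mtx'])@np.array([u,v,1.]);return c,d
def onz(i,u,v,z):
    c,d=ray(i,u,v);return c+d*(z-c[2])/d[2]
def dep(i,u,v):
    c,d=ray(i,u,v);return c+d*i['range_z'][int(round(v)),int(round(u))]
def cross2(rays):
    A=np.zeros((3,3));b=np.zeros(3)
    for c,d in rays:
        d=d/np.linalg.norm(d);P=np.eye(3)-np.outer(d,d);A+=P;b+=P@c
    return np.linalg.solve(A,b)
def wrist(arm,name=None):
    from scipy.spatial.transform import Rotation as Ro
    s=arm.observe();i=arm.get_image("wrist");T=np.eye(4);T[:3,:3]=Ro.from_rotvec(s['ee_rot']).as_matrix();T[:3,3]=s['position']
    W=T@i['tool_from_camera'];i['R']=W[:3,:3].T;i['t']=-i['R']@W[:3,3];i['s']=s
    if name:cv2.imwrite(f'pics/{name}.png',cv2.cvtColor(i['pixels'],cv2.COLOR_RGB2BGR));pickle.dump(i,open(name+'.pkl','wb'))
    return i
E
python3 - <<'E'
from h import *
from scipy.spatial.transform import Rotation as Ro
d=pickle.load(open('d0.pkl','rb'));t=d['top'];s=d['scene']
for n,u,v in [('strip',193,178),('chalk0',170,183),('chalk1',315,176),('bottle',242,193),('offcut',271,225),('knob',269,198),('tin',348,195),('tray',362,153),('shelfFL',165,165),('shelfFR',226,167),('stripend',193,188)]:print(n,dep(t,u,v).round(3))
for n,u,v in [('strip',330,328),('knob',278,215),('bottle',297,245),('offcut',301,227),('chalk0',360,347)]:print('s',n,dep(s,u,v).round(3))
print('tri mark',cross2([ray(t,193,180),ray(s,332,327)]).round(3),'knob',cross2([ray(t,269,199),ray(s,278,214)]).round(3))
a=cv2.resize(cv2.cvtColor(t['pixels'],4)[120:240,140:300],None,fx=4.8,fy=4.8,interpolation=cv2.INTER_CUBIC)
cv2.imwrite('pics/crop1.png',a)
from cell import arm
i=arm.get_image('wrist');print(i['tool_from_camera'].round(3).tolist(),i['mtx'].tolist())
print(Ro.from_rotvec(arm.observe()['ee_rot']).as_matrix().round(3))
E
```

```text
strip [0.588 0.345 0.015]
chalk0 [0.564 0.435 0.034]
chalk1 [ 0.605 -0.159  0.022]
bottle [0.522 0.135 0.109]
offcut [0.399 0.019 0.029]
knob [0.5   0.029 0.157]
tin [ 0.525 -0.289  0.062]
tray [ 0.696 -0.343  0.069]
shelfFL [ 0.643  0.467 -0.004]
shelfFR [ 0.639  0.212 -0.   ]
stripend [0.547 0.344 0.016]
s strip [0.59  0.348 0.019]
s knob [0.514 0.037 0.16 ]
s bottle [0.537 0.148 0.144]
s offcut [0.407 0.025 0.02 ]
s chalk0 [0.57  0.439 0.022]
tri mark [0.58  0.346 0.011] knob [0.5   0.026 0.146]
[[0.001, -0.952, -0.307, 0.084], [1.0, 0.001, -0.002, -0.0], [0.002, -0.307, 0.952, -0.159], [0.0, 0.0, 0.0, 1.0]] [[374.7741903078062, 0.0, 274.9910169709345], [0.0, 374.7741903078062, 204.1660249212831], [0.0, 0.0, 1.0]]
[[ 0.93   0.367 -0.001]
 [ 0.367 -0.93   0.001]
 [-0.    -0.001 -1.   ]]
```

View pics/crop1.png

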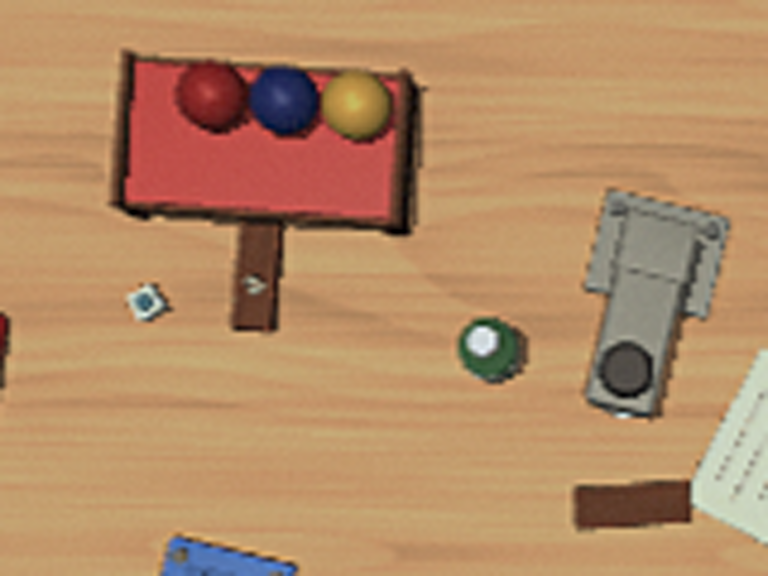

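The crop confirms it: the dark strip with the pale mark at (255,285) is under the red shelf, and the grey press has its black knob at (626,370). The bottle is at (490,350) and the offcut at (633,505). The right (paper) side of the press is the free side, so I move over the press first.

Call:
carry_out(commands=[[1,0.95,-0.94,-0.1,0,0,0],[1,0.95,-0.94,-0.1,0,0,0],[1,0.95,-0.94,-0.1,0,0,0],[1,0.95,-0.94,-0.1,0,0,0],[1,0.95,-0.94,-0.1,0,0,0],[1,0.95,-0.94,-0.1,0,0,0],[1,0.95,-0.94,-0.1,0,0,0],[1,0.95,-0.94,-0.1,0,0,0]])

```text
clock: 0.95
position: [0.3373, -0.3354, 0.2467]
ee_rot: [-3.086, -0.587, 0.0]
force: [1.4, 0.1, 0.2]
width: 1.002
gripper_force: 0.0
```

Call:
carry_out(commands=[[1,0.95,-0.94,-0.1,0,0,0],[1,0.95,-0.94,-0.1,0,0,0],[1,0.95,-0.94,-0.1,0,0,0],[1,0.95,-0.94,-0.1,0,0,0],[1,0.95,-0.94,-0.1,0,0,0],[1,0.95,-0.94,-0.1,0,0,0],[1,0.95,-0.94,-0.1,0,0,0],[1,0.95,-0.94,-0.1,0,0,0]])

```text
clock: 1.75
position: [0.4451, -0.0909, 0.2668]
ee_rot: [3.086, 0.587, -0.0]
force: [0.9, 0.5, 0.1]
width: 1.0
gripper_force: 0.0
```

Call:
carry_out(commands=[[1,0.9,-0.9,-0.1,0,0,0],[1,0.9,-0.9,-0.1,0,0,0],[1,0.9,-0.9,-0.1,0,0,0],[0.6,0,0,0,0,0,0],[0.6,0,0,0,0,0,0]])

```text
clock: 2.25
position: [0.4828, -0.0043, 0.2739]
ee_rot: [-3.086, -0.589, 0.001]
force: [0.1, -0.5, -0.1]
width: 0.872
gripper_force: 0.0
```

```bash
python3 - <<'E'
from h import *
from cell import arm
i=wrist(arm,'w1')
E
```

Call:
carry_out(commands=[[0.6,0,0,0,0,0,-1],[0.6,0,0,0,0,0,-1],[0.6,0,0,0,0,0,-1],[0.6,0,0,0,0,0,-1],[0.6,0,0,0,0,0,-1],[0.6,0,0,0,0,0,-1],[0.6,0,0,0,0,0,-1],[0.6,0,0,0,0,0,-1]])

```text
clock: 3.1
position: [0.4824, -0.0063, 0.274]
ee_rot: [2.612, 1.744, -0.001]
force: [-0.9, -0.2, -0.5]
width: 0.603
gripper_force: 0.0
```

Call:
carry_out(commands=[[0.6,0,0,0,0,0,-1],[0.6,0,0,0,0,0,-1],[0.6,0,0,0,0,0,-1],[0.6,0,0,0,0,0,-1],[0.6,0,0,0,0,0,0]])

```text
clock: 3.6
position: [0.4824, -0.0062, 0.274]
ee_rot: [2.217, 2.226, -0.001]
force: [-0.4, -0.5, 0.3]
width: 0.598
gripper_force: 0.0
```

```bash
python3 - <<'E'
from h import *
from cell import arm
i=wrist(arm,'w2')
print(i['s']['joints'].round(3) if hasattr(i['s']['joints'],'round') else i['s']['joints'])
a=np.hstack([cv2.imread('pics/w1.png'),cv2.imread('pics/w2.png')]);cv2.imwrite('pics/w12.png',cv2.resize(a,(800,300)))
E
```

```text
[ 0.366  0.214 -0.551  1.801  0.122  1.161 -0.22 ]
```

View pics/w12.png

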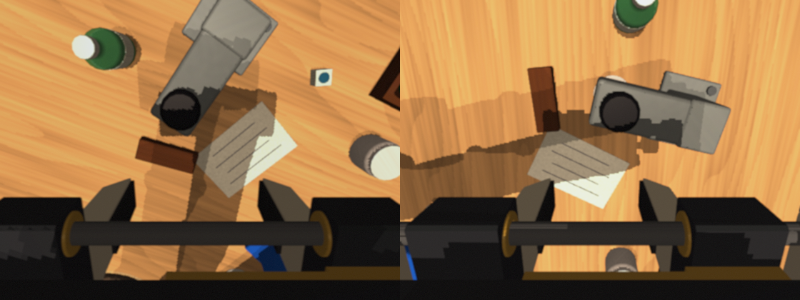

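Both views show the black knob, at (180,110) in the left half and (220,110) in the right half of the halved image. The offcut, paper, bottle and chalk1 are all clear of it.

```bash
cat >> h.py <<'E'
def world(i):
    v,u=np.mgrid[0:420,0:560];K=np.linalg.inv(i['mtx']);p=np.stack([u,v,np.ones_like(u)],-1)@K.T*i['range_z'][...,None]
    return (p-i['t'])@i['R']
E
python3 - <<'E'
from h import *
rs=[]
for n,(u0,v0) in(('w1',(252,154)),('w2',(308,155))):
    i=pickle.load(open(n+'.pkl','rb'));W=world(i);g=np.hypot(*(np.indices((420,560))-np.array([v0,u0])[:,None,None]))
    m=((W[...,2]>.150)&(W[...,2]<.166)&(g<70)).astype(np.uint8)
    c=max(cv2.findContours(m,0,2)[0],key=cv2.contourArea);M=cv2.moments(c);u,v=M['m10']/M['m00'],M['m01']/M['m00']
    P=W[m>0];print(n,'knob px',round(u),round(v),'depth z',np.median(P[:,2]).round(4),'mid',((P.min(0)+P.max(0))/2).round(4),np.ptp(P,0).round(3),'ray',onz(i,u,v,.157).round(4));rs.append(ray(i,u,v))
    h=(W[...,2]>.117)&(W[...,2]<.128)&(np.abs(W[...,1]-.02)<.1);H=W[h];r=cv2.minAreaRect(H[:,:2].astype(np.float32));print(' head',[np.round(x,3) for x in r],np.median(H[:,2]).round(3))
    for nm,lo,hi,cx,cy in(('offcut',.012,.028,.40,.02),('bottle',.13,.15,.53,.14)):
        b=(W[...,2]>lo)&(W[...,2]<hi)&(np.hypot(W[...,0]-cx,W[...,1]-cy)<.08);B=W[b]
        if len(B):print(' ',nm,[np.round(x,3) for x in cv2.minAreaRect(B[:,:2].astype(np.float32))])
print('tri',cross2(rs).round(4))
E
```

```text
w1 knob px 251 154 depth z 0.1578 mid [0.5065 0.0254 0.1554] [0.043 0.043 0.011] ray [0.5079 0.0256 0.157 ]
 head [array([0.555, 0.014]), array([0.06, 0.16]), np.float64(77.135)] 0.125
  offcut [array([0.401, 0.018]), array([0.037, 0.1  ]), np.float64(5.315)]
  bottle [array([0.529, 0.14 ]), array([0.023, 0.023]), np.float64(74.512)]
w2 knob px 307 157 depth z 0.1578 mid [0.5064 0.0252 0.1552] [0.043 0.043 0.01 ] ray [0.5061 0.0263 0.157 ]
 head [array([0.555, 0.014]), array([0.06 , 0.159]), np.float64(77.144)] 0.125
  offcut [array([0.4  , 0.017]), array([0.037, 0.1  ]), np.float64(5.097)]
  bottle [array([0.528, 0.132]), array([0.007, 0.02 ]), np.float64(84.68)]
tri [0.5067 0.0254 0.1513]
```

Call:
carry_out(commands=[[0.6,1,-0.4,0,0,0,-1],[0.6,1,-0.4,0,0,0,-1],[0.6,1,-0.4,0,0,0,-1],[0.6,1,-0.4,0,0,0,-1],[0.6,1,-0.4,0,0,0,-1],[0.6,1,-0.4,0,0,0,-1],[0.6,1,-0.4,0,0,0,-1],[0.6,1,-0.4,0,0,0,-1]])

```text
clock: 4.45
position: [0.3413, 0.1511, 0.2741]
ee_rot: [1.174, 2.914, -0.0]
force: [-0.6, -1.1, -0.4]
width: 0.601
gripper_force: 0.0
```

The press is measured. Its knob axis is at (0.5065, 0.0253), its top is at z 0.157 (matching the text) and its yaw is about -0.224. Next I go over the strip.

Call:
carry_out(commands=[[0.6,-0.2,1,0,0,0,-0.97],[0.6,-0.3,1,0,0,0,-0.97],[0.6,-0.4,1,0,0,0,-0.97],[0.6,-0.5,1,0,0,0,-0.97],[0.6,-0.5,1,0,0,0,-0.97],[0.6,-0.5,1,0,0,0,-0.97],[0.6,-0.6,1,0,0,0,-0.97],[0.6,-0.6,1,0,0,0,-0.97]])

```text
clock: 5.25
position: [0.5066, 0.2968, 0.2737]
ee_rot: [0.013, -3.141, 0.002]
force: [-1.0, -0.3, 1.0]
width: 0.601
gripper_force: 0.0
```

Call:
carry_out(commands=[[0.6,-0.6,0.3,0,0,0,0],[0.6,-0.6,0.2,0,0,0,0],[0.6,0,0,0,0,0,0]])

```text
clock: 5.55
position: [0.5367, 0.3095, 0.2732]
ee_rot: [0.009, -3.141, 0.001]
force: [-0.0, -0.4, -0.0]
width: 0.601
gripper_force: 0.0
```

```bash
python3 - <<'E'
from h import *
from cell import arm
i=wrist(arm,'w3');print(i['s']['joints'],i['s']['position'])
E
```

```text
[-0.06282288  0.53237103 -0.86144172  1.46718814  0.40766767  1.32947857
  0.62308725] [0.53668704 0.30948888 0.27320457]
```

View pics/w3.png

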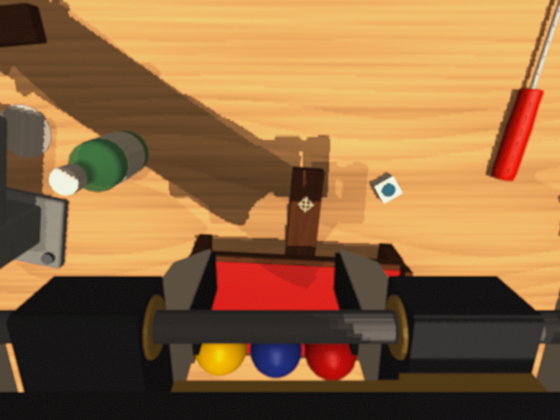

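The strip's marked end is at (307,168), its mark at (306,204) and chalk0 at (387,187). The shelf front runs along row 250 or so.

```bash
cat >> h.py <<'E'
def strip(i,near,rad=.12,lo=.012,hi=.028,xmax=9):
    W=world(i);m=((W[...,2]>lo)&(W[...,2]<hi)&(np.hypot(W[...,0]-near[0],W[...,1]-near[1])<rad)&(W[...,0]<xmax)).astype(np.uint8)
    hsv=cv2.cvtColor(i['pixels'],cv2.COLOR_RGB2HSV)
    m=cv2.morphologyEx(m,cv2.MORPH_OPEN,np.ones((3,3)))
    cs=[c for c in cv2.findContours(m,0,2)[0] if cv2.contourArea(c)>150]
    for c in cs:
        k=np.zeros_like(m);cv2.drawContours(k,[c],-1,1,-1);P=W[(k>0)&(m>0)]
        px=c[:,0,:].astype(float);E=np.array([onz(i,u,v,.02)[:2] for u,v in px],np.float32)
        print('blob px',px.mean(0).round(),'z',np.median(P[:,2]).round(4));
        for q in (P[:,:2].astype(np.float32),E):
            r=cv2.minAreaRect(q);print('   rect',np.round(r[0],4),np.round(r[1],4),round(r[2],1),'x',q[:,0].min().round(4),q[:,0].max().round(4))
def mark(i,u0,v0,w=16):
    "centre of the pale circle on dark wood"
    g=i['pixels'].min(2).astype(int);sub=g[v0-w:v0+w+1,u0-w:u0+w+1];m=(sub>110).astype(np.uint8)
    n,l,st,ce=cv2.connectedComponentsWithStats(m,connectivity=8)
    k=1+np.argmax([st[j,4]-3*np.hypot(*(ce[j]-w)) for j in range(1,n)]);x,y,a,b=st[k,:4]
    return u0-w+x+(a-1)/2,v0-w+y+(b-1)/2,st[k].tolist()
E
python3 - <<'E'
from h import *
i=pickle.load(open('w3.pkl','rb'));strip(i,(.59,.345),.11,xmax=.63)
u,v,st=mark(i,306,204);print(u,v,st,onz(i,u,v,.02).round(4),dep(i,u,v).round(4))
print('shelf front edge',dep(i,240,249).round(3),dep(i,360,253).round(3),'end',onz(i,307,168,.02).round(3))
W=world(i);b=(W[...,2]>.05)&(W[...,2]<.07)&(W[...,0]>.6);print(W[b].min(0))
E
```

```text
blob px [387. 188.] z 0.0236
   rect [0.5678 0.4386] [0.025 0.024] 31.0 x 0.5518 0.5823
   rect [0.5672 0.4381] [0.0283 0.0251] 31.9 x 0.5511 0.5831
blob px [303. 201.] z 0.0213
   rect [0.5884 0.3453] [0.036  0.0851] 86.1 x 0.545 0.6299
   rect [0.5878 0.3452] [0.0364 0.0869] 86.1 x 0.5437 0.6301
305.5 201.5 [14, 10, 4, 8, 20] [0.583  0.3463 0.02  ] [0.5825 0.3462 0.0217]
shelf front edge [0.652 0.268 0.002] [0.657 0.419 0.   ] end [0.544 0.347 0.02 ]
[0.6001498  0.02337667 0.05000978]
```

The strip top reads z 0.021, its width 0.036, and about 0.086 m is exposed, at yaw -0.068. All of this matches the text. I align and descend part-way, then check from closer.

Call:
carry_out(commands=[[0.6,-0.6,0.74,1,0,0,0.37],[0.6,-0.58,0.74,1,0,0,0.37],[0.6,0,0,1,0,0,0],[0.6,0,0,1,0,0,0],[0.6,0,0,1,0,0,0],[0.6,0,0,1,0,0,0],[0.6,0,0,0,0,0,0]])

```text
clock: 6.3
position: [0.563, 0.3441, 0.1211]
ee_rot: [-0.103, -3.136, 0.007]
force: [-1.0, -0.5, -0.1]
width: 0.599
gripper_force: 0.0
```

```bash
python3 - <<'E'
from h import *
from cell import arm
a=pickle.load(open('w3.pkl','rb'));i=wrist(arm,'w4');print(i['s']['position'],i['s']['ee_rot'])
c=i['R']@np.array([.585,.3462,.02])+i['t'];p=i['mtx']@c/c[2];print(p[:2])
u,v,st=mark(i,int(p[0]),int(p[1]),22);print(u,v,st,onz(i,u,v,.02).round(4),'tri',cross2([ray(a,305.5,203),ray(i,u,v)]).round(4))
strip(i,(.58,.345),.06,xmax=.62)
E
```

```text
[0.56298706 0.34413278 0.12105908] [-0.10260399 -3.13562876  0.00678075]
[278.72184172 231.85998393]Traceback (most recent call last):
  File "<stdin>", line 5, in <module>
  File "h.py", line 37, in mark
    k=1+np.argmax([st[j,4]-3*np.hypot(*(ce[j]-w)) for j in range(1,n)]);x,y,a,b=st[k,:4]
        ~~~~~~~~~^^^^^^^^^^^^^^^^^^^^^^^^^^^^^^^^^^^^^^^^^^^^^^^^^^^^^^
    return _wrapfunc(a, 'argmax', axis=axis, out=out, **kwds)
    return _wrapit(obj, method, *args, **kwds)
    result = getattr(arr, method)(*args, **kwds)
ValueError: attempt to get argmax of an empty sequence
```

```bash
cat >> h.py <<'E'
def mark(i,u0,v0,w=16):
    "box centre of the pale lines (bright against the wood), first on blurred then grouped"
    g=cv2.GaussianBlur(i['pixels'],(3,3),0).min(2)[v0-w:v0+w+1,u0-w:u0+w+1];md=np.median(g)
    m=(g>(md+.45*(g.max()-md))).astype(np.uint8);m=cv2.morphologyEx(m,cv2.MORPH_CLOSE,np.ones((5,5)))
    n,l,st,ce=cv2.connectedComponentsWithStats(m,connectivity=8)
    k=1+np.argmax(st[1:,4]);x,y,a,b=st[k,:4]
    return u0-w+x+(a-1)/2,v0-w+y+(b-1)/2,(md,g.max(),st[k].tolist())
E
python3 - <<'E'
from h import *
a=pickle.load(open('w3.pkl','rb'));i=pickle.load(open('w4.pkl','rb'))
u,v,st=mark(i,279,232,24);x,y,s2=mark(a,306,204,14);print(u,v,st,x,y,s2,onz(i,u,v,.02).round(4),'tri',cross2([ray(a,x,y),ray(i,u,v)]).round(4))
strip(i,(.58,.345),.06,xmax=.62)
E
```

```text
278.0 234.0 (np.float64(15.0), np.uint8(84), [12, 16, 23, 21, 270]) 305.5 204.0 (np.float64(27.0), np.uint8(131), [6, 7, 16, 15, 139]) [0.5867 0.3456 0.02  ] tri [0.5836 0.3457 0.0277]
blob px [275. 226.] z 0.0212
   rect [0.5832 0.3455] [0.0361 0.0749] 86.1 x 0.5448 0.62
   rect [0.5827 0.3456] [0.036  0.0768] 86.1 x 0.5434 0.6208
```

Two-view mark is (0.585, 0.3457) at z about 0.02, and the end is at x 0.5445. Everything agrees, so I descend and grip.

Call:
carry_out(commands=[[0.6,0,0.1,1,0,0,0],[0.6,0,0,1,0,0,0],[0.6,0,0,1,0,0,0],[0.6,0,0,1,0,0,0],[0.6,0,0,0.6,0,0,0],[0.6,0,0,0,0,0,0]])

```text
clock: 6.95
position: [0.5646, 0.3485, 0.0086]
ee_rot: [-0.101, -3.139, 0.002]
force: [1.0, -0.3, -0.1]
width: 0.598
gripper_force: 0.0
```

Call:
carry_out(commands=[[0.3,0,0,0,0,0,0],[0.3,0,0,0,0,0,0],[0.3,0,0,0,0,0,0],[0.3,0,0,0,0,0,0]], squeeze=25)

```text
clock: 7.35
position: [0.5657, 0.3497, 0.0107]
ee_rot: [0.101, 3.138, 0.001]
force: [-1.7, -1.7, 7.1]
width: 0.385
gripper_force: 24.8
```

Call:
carry_out(commands=[[0.3,0.3,0,0,0,0,0],[0.3,0.7,0,0,0,0,0],[0.3,0.9,0,0,0,0,0],[0.3,1,0,0,0,0,0],[0.3,1,0,0,0,0,0],[0.3,1,0,0,0,0,0],[0.3,0.7,0,0,0,0,0],[0.3,0.4,0,0,0,0,0]])

```text
clock: 8.15
position: [0.415, 0.36, 0.0106]
ee_rot: [0.098, 3.138, 0.003]
force: [4.2, 0.6, 5.3]
width: 0.388
gripper_force: 24.8
```

Call:
carry_out(commands=[[0.3,0,0,0,0,0,0],[0.6,0,0,0,0,0,0],[0.6,0,0,0,0,0,0],[0.6,0,0,0,0,0,0],[0.6,0,0,-0.5,0,0,0],[0.6,0,0,-1,0,0,0],[0.6,0,0,-1,0,0,0],[0.6,0,0,-1,0,0,0]])

```text
clock: 8.95
position: [0.4152, 0.3588, 0.0983]
ee_rot: [-0.1, -3.14, -0.0]
force: [0.9, 0.6, -0.6]
width: 0.6
gripper_force: 0.0
```

Call:
carry_out(commands=[[0.6,0,0,-1,0,0,0],[0.6,0,0,-1,0,0,0],[0.6,0,0,-0.5,0,0,0],[0.6,0,0,0,0,0,0]])

```text
clock: 9.35
position: [0.416, 0.3596, 0.1611]
ee_rot: [0.101, 3.138, 0.003]
force: [-0.7, 0.3, -0.8]
width: 0.601
gripper_force: 0.0
```

```bash
python3 - <<'E'
from h import *
from cell import arm
i=wrist(arm,'w5');print(i['s']['position'],i['s']['ee_rot'],i['s']['joints'])
strip(i,(.48,.35),.13)
E
```

```text
[0.41597366 0.35959675 0.16108406] [0.10077039 3.13758939 0.00328112] [-0.20781332  0.51877883 -0.84877375  1.79334709  0.4496811   1.03139708
  0.27857401]
blob px [281. 214.] z 0.0212
   rect [0.4633 0.3569] [0.0358 0.1381] 85.3 x 0.3931 0.5328
   rect [0.4626 0.3569] [0.0357 0.1393] 85.3 x 0.3921 0.5328
blob px [298. 116.] z 0.015
   rect [0.3567 0.3772] [0.0708 0.0075] 77.4 x 0.3501 0.3673
   rect [0.3562 0.3769] [0.0693 0.0071] 77.4 x 0.3497 0.3666
```

View pics/w5.png

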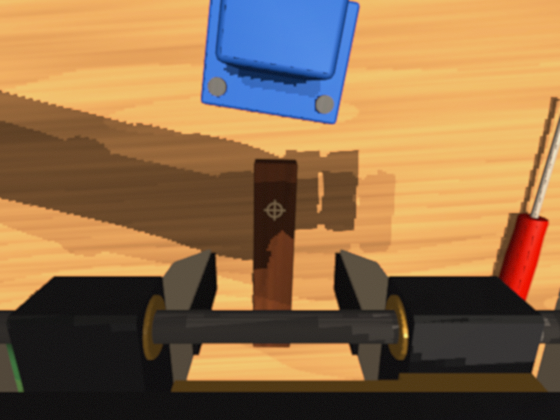

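The strip is out and flat, with its marked end at (276,160) and its mark at (275,210). Its centre is about (0.483, 0.355) at yaw -0.08, some 0.21 m from the shelf. Next I take it by the plain end.

Call:
carry_out(commands=[[0.6,-0.8,0,0,0,0,0.18],[0.6,-1,0,0,0,0,0],[0.6,-1,0,0,0,0,0],[0.6,-1,0,0.5,0,0,0],[0.6,-1,0,1,0,0,0],[0.6,-0.9,-0.05,1,0,0,0],[0.6,0,0,0.6,0,0,0],[0.6,0,0,0,0,0,0]])

```text
clock: 10.2
position: [0.5554, 0.3446, 0.0777]
ee_rot: [-0.129, -3.134, 0.006]
force: [-0.6, 0.6, -0.7]
width: 0.597
gripper_force: 0.0
```

```bash
python3 - <<'E'
from h import *
from cell import arm
i=wrist(arm,'w6');print(i['s']['position'],i['s']['ee_rot'])
strip(i,(.55,.35),.06)
E
```

```text
[0.55535284 0.34458374 0.07766356] [-0.12868541 -3.13360867  0.00583915]
blob px [277. 175.] z 0.0212
   rect [0.5322 0.3504] [0.0361 0.0835] 84.9 x 0.4901 0.5751
   rect [0.5322 0.3503] [0.036  0.0833] 85.0 x 0.4903 0.575
```

Call:
carry_out(commands=[[0.6,-0.1,0.15,1,0,0,0],[0.6,0,0,1,0,0,0],[0.6,0,0,0.8,0,0,0],[0.6,0,0,0,0,0,0],[0.3,0,0,0,0,0,0],[0.3,0,0,0,0,0,0],[0.3,0,0,0,0,0,0],[0.3,0,0,0,0,0,0]], squeeze=40)

```text
clock: 11.05
position: [0.5606, 0.3504, 0.0134]
ee_rot: [0.129, 3.137, 0.002]
force: [-1.1, -0.9, 8.2]
width: 0.383
gripper_force: 39.9
```

Call:
carry_out(commands=[[0.3,0,0,-0.3,0,0,0],[0.3,0.3,0,-0.8,0,0,0],[0.3,0.5,0,-1,0,0,0],[0.3,0.5,0,-1,0,0,0],[0.3,0.5,0,-1,0,0,0],[0.3,0.5,0,-1,0,0,0],[0.3,0.5,0,-1,0,0,0],[0.3,0.5,0,-1,0,0,0]])

```text
clock: 11.85
position: [0.4764, 0.3569, 0.1918]
ee_rot: [0.127, 3.138, 0.001]
force: [0.2, -0.4, -1.1]
width: 0.383
gripper_force: 39.9
```

Call:
carry_out(commands=[[0.3,0,-0.5,-0.5,0,0,0.98],[0.3,-0.15,-0.75,-0.5,0,0,0.98],[0.3,-0.2,-0.75,-0.4,0,0,0.98],[0.3,-0.3,-0.75,-0.3,0,0,0.98],[0.3,-0.4,-0.7,-0.3,0,0,0.98],[0.3,-0.45,-0.65,-0.2,0,0,0.98],[0.3,-0.5,-0.6,-0.2,0,0,0.98],[0.3,-0.55,-0.55,0,0,0,0.98]])

```text
clock: 12.65
position: [0.4786, 0.2066, 0.2513]
ee_rot: [1.322, 2.848, 0.002]
force: [0.3, -0.1, -0.6]
width: 0.388
gripper_force: 39.9
```

Call:
carry_out(commands=[[0.3,-0.6,-0.5,0,0,0,0.98],[0.3,-0.65,-0.45,0,0,0,0.98],[0.3,-0.7,-0.35,0,0,0,0.98],[0.3,-0.7,-0.3,0,0,0,0.98],[0.3,-0.75,-0.2,0,0,0,0.98],[0.3,-0.8,-0.1,0,0,0,0.98],[0.3,-0.8,-0.05,0,0,0,0.98],[0.3,-0.8,0,0,0,0,0.98]])

```text
clock: 13.45
position: [0.4841, 0.0493, 0.2505]
ee_rot: [2.31, 2.128, 0.002]
force: [0.8, -0.5, -0.7]
width: 0.383
gripper_force: 39.9
```

Call:
carry_out(commands=[[0.3,-0.9,0,0,0,0,0],[0.3,-0.9,0,0,0,0,0],[0.3,-0.9,0,0,0,0,0],[0.3,-0.9,0,0,0,0,0],[0.3,-0.9,0,0,0,0,0],[0.3,-0.9,0,0,0,0,0],[0.3,-0.7,0,0,0,0,0],[0.3,-0.3,0,0,0,0,0]])

```text
clock: 14.25
position: [0.4716, -0.1112, 0.2503]
ee_rot: [2.308, 2.13, 0.001]
force: [0.0, -0.8, -0.5]
width: 0.386
gripper_force: 39.9
```

Call:
carry_out(commands=[[0.3,-0.69,0.19,0,0,0,0],[0.3,-0.69,0.19,0,0,0,0],[0.3,-0.69,0.19,0,0,0,0],[0.3,-0.69,0.2,0.5,0,0,0],[0.3,-0.69,0.2,1,0,0,0],[0.3,0,0,1,0,0,0],[0.3,0,0,1,0,0,0],[0.3,0,0,1,0,0,0]])

```text
clock: 15.05
position: [0.4894, -0.1975, 0.1354]
ee_rot: [-2.307, -2.132, -0.001]
force: [0.5, -0.3, -1.5]
width: 0.384
gripper_force: 39.9
```

Call:
carry_out(commands=[[0.3,0,0,1,0,0,0],[0.3,0,0,1,0,0,0],[0.3,0,0,1,0,0,0],[0.3,0,0,0.5,0,0,0],[0.3,0,0,0.4,0,0,0],[0.3,0,0,0.2,0,0,0],[0.3,0,0,0,0,0,0]])

```text
clock: 15.75
position: [0.4897, -0.1981, 0.0342]
ee_rot: [-2.307, -2.132, -0.0]
force: [-0.1, -0.7, -0.8]
width: 0.386
gripper_force: 39.9
```

```bash
python3 - <<'E'
from h import *
from cell import arm
i=wrist(arm,'w7');print(i['s']['position'],i['s']['ee_rot'])
strip(i,(.49,-.13),.09,.01,.05)
E
```

```text
[ 0.48966009 -0.19806883  0.03417891] [-2.30730016e+00 -2.13197403e+00 -6.49420922e-05]
blob px [269. 220.] z 0.0415
   rect [ 0.494  -0.1478] [0.1266 0.0662] 85.0 x 0.4576 0.5236
   rect [ 0.4935 -0.1524] [0.1432 0.0788] 85.5 x 0.4504 0.5289
```

Call:
carry_out(commands=[[0.3,0,0,0.4,0,0,0],[0.3,0,0,0.35,0,0,0],[0.3,0,0,0.1,0,0,0],[0.3,0,0,0,0,0,0],[0.6,0,0,0,0,0,0],[0.6,0,0,0,0,0,0],[0.6,0,0,0,0,0,0]])

```text
clock: 16.5
position: [0.4895, -0.1982, 0.0128]
ee_rot: [-2.307, -2.132, 0.0]
force: [0.2, 0.1, -0.2]
width: 0.579
gripper_force: 0.0
```

Call:
carry_out(commands=[[0.6,0,0,-0.5,0,0,0],[0.6,0,0,-1,0,0,0],[0.6,0,0,-1,0,0,0],[0.6,0,0,-1,0,0,0],[0.6,0,0,-1,0,0,0],[0.6,0,0,-1,0,0,0],[0.6,0,0,-1,0,0,0],[0.6,0,0,0,0,0,0]])

```text
clock: 17.3
position: [0.4915, -0.1985, 0.1796]
ee_rot: [2.303, 2.128, 0.005]
force: [0.6, 0.4, -0.5]
width: 0.598
gripper_force: 0.0
```

```bash
python3 - <<'E'
from h import *
from cell import arm
i=wrist(arm,'w8');print(i['s']['position'],i['s']['ee_rot'])
strip(i,(.49,-.13),.13)
c=i['R']@np.array([.5,-.073,.02])+i['t'];p=i['mtx']@c/c[2];print(p[:2])
E
```

```text
[ 0.49153526 -0.19854708  0.17960806] [2.30335507 2.12825019 0.00457442]
blob px [404. 125.] z 0.0232
   rect [ 0.6059 -0.1574] [0.0246 0.0243] 26.4 x 0.5903 0.6177
   rect [ 0.6054 -0.1572] [0.0263 0.0265] 26.5 x 0.5886 0.6188
blob px [264.  99.] z 0.0212
   rect [ 0.4933 -0.132 ] [0.1568 0.0361] 86.4 x 0.4707 0.5154
   rect [ 0.4933 -0.1319] [0.1569 0.036 ] 86.4 x 0.4707 0.5154
[271.64289522  27.29916848]
```

View pics/w8.png

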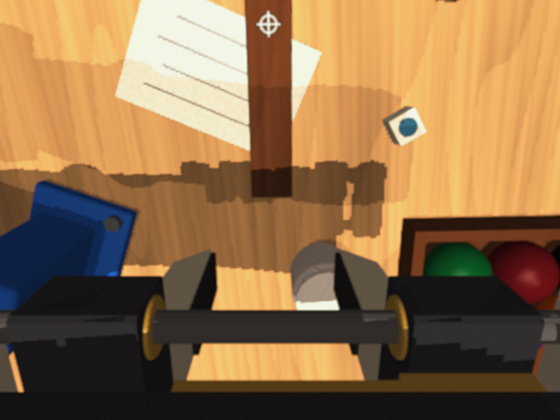

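The mark shows at (268,23) and the plain end at (271,197). The strip lies flat on the paper, and chalk1 (405,126) and the tin (316,275) are clear.

```bash
python3 - <<'E'
from h import *
i=pickle.load(open('w8.pkl','rb'));u,v,st=mark(i,268,24,18);m=onz(i,u,v,.02);print(u,v,st,m.round(4),dep(i,u,v).round(4))
e=onz(i,271,197,.02);print('plain end',e.round(4),'mark-end',np.linalg.norm((m-e)[:2]))
W=world(i);k=(W[...,2]>.012)&(W[...,2]<.028)&(np.abs(W[...,0]-.49)<.06)&(W[...,1]<0);P=W[k][:,:2];vx=cv2.fitLine(P.astype(np.float32),cv2.DIST_L2,0,.01,.01).ravel();print('axis yaw',np.arctan2(vx[1],vx[0]),vx[2:])
tip=np.array([.5065,.0253]);print('to go',tip-m[:2])
E
```

```text
268.0 23.5 (np.float64(35.0), np.uint8(231), [7, 5, 23, 26, 332]) [ 0.4974 -0.0701  0.02  ] [ 0.4974 -0.0703  0.0212]
plain end [ 0.4883 -0.2099  0.02  ] mark-end 0.14008636198611377
axis yaw -1.5556295 [ 0.49482515 -0.13180691]
to go [0.00909029 0.09541332]
```

Mark-to-plain-end measures 0.140 m, as it should, and I have (0.0091, 0.0954) to go. I grip the plain end again.

Call:
carry_out(commands=[[0.6,0.21,-0.1,1,0,0,-0.14],[0.6,0,0,1,0,0,0],[0.6,0,0,1,0,0,0],[0.6,0,0,1,0,0,0],[0.6,0,0,1,0,0,0],[0.6,0,0,1,0,0,0],[0.6,0,0,0.75,0,0,0],[0.6,0,0,0,0,0,0]])

```text
clock: 18.15
position: [0.4851, -0.192, 0.0042]
ee_rot: [-2.289, -2.145, 0.004]
force: [0.2, -0.1, 0.7]
width: 0.597
gripper_force: 0.0
```

Call:
carry_out(commands=[[0.35,0,0,0,0,0,0],[0.35,0,0,0,0,0,0],[0.35,0,0,0,0,0,0],[0.35,0,0,0,0,0,0],[0.35,0,0,0,0,0,0]], squeeze=15)

```text
clock: 18.65
position: [0.4882, -0.193, 0.0077]
ee_rot: [2.291, 2.147, 0.001]
force: [-0.8, -0.0, 6.9]
width: 0.388
gripper_force: 15.0
```

Call:
carry_out(commands=[[0.35,0.3,0.02,0,0,0,0],[0.35,0.5,0.02,0,0,0,0],[0.35,0.5,0.02,0,0,0,0],[0.35,0.5,0.02,0,0,0,0],[0.35,0.5,0.02,0,0,0,0],[0.35,0.5,0.02,0,0,0,0],[0.35,0.5,0,0,0,0,0],[0.35,0.3,0,0,0,0,0]])

```text
clock: 19.45
position: [0.4972, -0.1035, 0.0077]
ee_rot: [2.291, 2.146, 0.001]
force: [-0.5, -3.8, 6.4]
width: 0.39
gripper_force: 15.0
```

Call:
carry_out(commands=[[0.35,0.2,0,0,0,0,0],[0.35,0,0,0,0,0,0],[0.35,0,0,0,0,0,0]])

```text
clock: 19.75
position: [0.4976, -0.098, 0.0077]
ee_rot: [2.291, 2.147, 0.002]
force: [-0.0, 0.4, 6.3]
width: 0.39
gripper_force: 15.0
```

```bash
python3 - <<'E'
from h import *
from cell import arm
i=wrist(arm,'w9');s=i['s'];print(s['position'],s['ee_rot'],s['force'])
strip(i,(.5,-.06),.07,.01,.05)
for k in range(4):arm.get_image('top');print(arm.observe()['position'])
E
```

```text
[ 0.49763822 -0.09803647  0.00774689] [2.29103287e+00 2.14712923e+00 2.07602468e-03] [-5.86300660e-04  4.31000000e-01  6.33033745e+00]
blob px [430. 141.] z 0.0138
   rect [ 0.565  -0.0405] [0.0043 0.0107] 15.7 x 0.563 0.5682
   rect [ 0.5621 -0.0391] [0.0052 0.0109] 14.7 x 0.5596 0.5658
blob px [282. 210.] z 0.0212
   rect [ 0.5061 -0.0569] [0.1149 0.0682] 75.3 x 0.4636 0.533
   rect [ 0.5061 -0.0571] [0.1154 0.0742] 77.2 x 0.4605 0.5353
[ 0.49759768 -0.09802164  0.0077234 ]
[ 0.4976251  -0.09795995  0.00772855]
[ 0.4976392  -0.09799165  0.00775041]
[ 0.49763353 -0.09798763  0.00773217]
```

The strip moved by (0.0094, 0.095) as intended. I release it, rise and check.

Call:
carry_out(commands=[[0.5,0,0,0,0,0,0],[0.6,0,0,0,0,0,0],[0.6,0,0,0,0,0,0],[0.6,0,0,-0.5,0,0,0],[0.6,0,0,-1,0,0,0],[0.6,0,0,-1,0,0,0],[0.6,0,0,-1,0,0,0],[0.6,0,0,-1,0,0,0]])

```text
clock: 20.8
position: [0.4965, -0.098, 0.1211]
ee_rot: [2.292, 2.148, 0.0]
force: [1.1, -1.1, -0.8]
width: 0.599
gripper_force: 0.0
```

Call:
carry_out(commands=[[0.3,0,0,-1,0,0,0],[0.1,0,0,-1,0,0,0],[0,0,0,-1,0,0,0],[0,0,0,-1,0,0,0],[0,0,0,-1,0,0,0],[0,0,0,-1,0,0,0],[0,0,0,0,0,0,0]])

```text
clock: 21.5
position: [0.4981, -0.098, 0.2734]
ee_rot: [2.289, 2.145, 0.006]
force: [0.7, -1.1, 0.1]
width: 0.041
gripper_force: 0.0
```

```bash
python3 - <<'E'
from h import *
from cell import arm
i=wrist(arm,'w10');print(i['s']['position'],i['s']['ee_rot'])
strip(i,(.5,-.06),.075)
W=world(i);m=(W[...,2]>.150)&(W[...,2]<.166)&(np.hypot(W[...,0]-.506,W[...,1]-.025)<.05);P=W[m];print('knob',((P.min(0)+P.max(0))/2).round(4),np.ptp(P,0).round(3))
E
```

```text
[ 0.49811196 -0.09796486  0.27335058] [2.28878856 2.14509067 0.00586268]
blob px [276. 106.] z 0.0211
   rect [ 0.5004 -0.0567] [0.115 0.036] 86.2 x 0.4787 0.5214
   rect [ 0.5004 -0.0567] [0.1148 0.036 ] 86.2 x 0.4786 0.5215
knob [0.5065 0.0217 0.1556] [0.043 0.037 0.011]
```

View pics/w10.png

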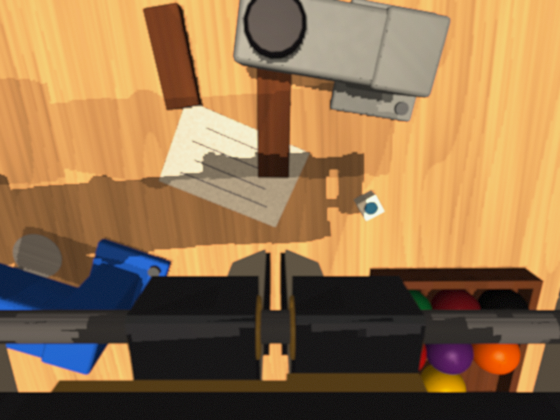

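The grey press's head hides the mark, and the strip's plain part runs from the head at row 68 to its end at (274,177). Extrapolating from the plain end puts the mark at (0.5059, 0.0256), against the tip at (0.5065, 0.0253), an error under 1 mm. Next is the knob, with the fingers shut.

Call:
carry_out(commands=[[0,0.8,0,0,0,0,0],[0,0.9,0,0,0,0,0],[0,0.9,0,0,0,0,0],[0,0.9,0,0.5,0,0,0],[0,0.9,0,1,0,0,0],[0,0.54,0,1,0,0,0],[0,0,0,1,0,0,0],[0,0,0,0,0,0,0]])

```text
clock: 22.35
position: [0.5018, 0.0251, 0.1785]
ee_rot: [-2.288, -2.147, 0.008]
force: [-1.3, 0.2, -0.6]
width: 0.006
gripper_force: 0.0
```

Call:
carry_out(commands=[[0,0,0,0.3,0,0,0],[0,0,0,0,0,0,0],[0,0,0,0,0,0,0]])

```text
clock: 22.65
position: [0.5051, 0.0248, 0.1751]
ee_rot: [2.293, 2.147, 0.001]
force: [0.0, -0.0, 0.7]
width: 0.003
gripper_force: 0.0
```

Call:
carry_out(commands=[[0,0,0,0.3,0,0,0],[0,0,0,0.3,0,0,0],[0,0,0,0.2,0,0,0],[0,0,0,0.2,0,0,0],[0,0,0,0.1,0,0,0],[0,0,0,0,0,0,0]])

```text
clock: 23.25
position: [0.5047, 0.0249, 0.1465]
ee_rot: [-2.293, -2.148, 0.001]
force: [0.2, -0.3, 2.9]
width: 0.008
gripper_force: 1.6
```

Call:
carry_out(commands=[[0,0,0,0.08,0,0,0],[0,0,0,0.08,0,0,0],[0,0,0,0,0,0,0]])

```text
clock: 23.55
position: [0.5048, 0.025, 0.1445]
ee_rot: [2.292, 2.147, 0.0]
force: [-8.3, -2.6, 24.6]
width: 0.011
gripper_force: 12.4
```

At z 0.1445 the force rose to 24.6 N, so the tip is firmly on the wood. I let it spring back and clear the press.

Call:
carry_out(commands=[[0,0,0,-0.3,0,0,0],[0,0,0,-0.5,0,0,0],[0,0,0,-1,0,0,0],[0,0,0,-1,0,0,0],[0,-0.8,0,-1,0,0,0],[0,-0.9,0,-1,0,0,0],[0,-0.9,0,0,0,0,0],[0,-0.9,0,0,0,0,0]])

```text
clock: 24.35
position: [0.4993, -0.0627, 0.2641]
ee_rot: [2.291, 2.148, 0.002]
force: [-0.1, -0.2, -1.3]
width: 0.005
gripper_force: 0.0
```

Call:
carry_out(commands=[[0,-0.9,0,0,0,0,0],[0,-0.5,0,0,0,0,0],[0,0,0,0,0,0,0]])

```text
clock: 24.65
position: [0.4965, -0.0987, 0.2628]
ee_rot: [2.295, 2.145, -0.001]
force: [0.3, 1.1, -0.1]
width: 0.006
gripper_force: 0.0
```

```bash
python3 - <<'E'
from h import *
from cell import arm
i=wrist(arm,'w11');print(i['s']['position'],i['s']['force'])
strip(i,(.5,-.06),.075)
W=world(i);m=(W[...,2]>.13)&(W[...,2]<.166)&(np.hypot(W[...,0]-.506,W[...,1]-.025)<.05);P=W[m];print('knob',((P.min(0)+P.max(0))/2).round(4),np.median(P[:,2]))
q=arm.get_image('top');o=pickle.load(open('d0.pkl','rb'))['top']
for n,u,v in [('chalk0',170,183),('chalk1',315,176),('bottle',242,193),('offcut',271,225),('tin',348,195),('screwdriver',136,200),('brush',417,210)]:
    d=np.abs(q['pixels'][v-9:v+10,u-9:u+10].astype(int)-o['pixels'][v-9:v+10,u-9:u+10]).mean();print(n,round(d,1))
E
```

```text
[ 0.49650787 -0.09868045  0.26283341] [ 0.32307743  1.11198639 -0.13955485]
blob px [277. 124.] z 0.0212
   rect [ 0.5005 -0.0573] [0.1153 0.0359] 85.4 x 0.4782 0.5212
   rect [ 0.5005 -0.0572] [0.1152 0.0358] 85.4 x 0.4783 0.5213
knob [0.5065 0.0205 0.1523] 0.15803409150301673
chalk0 2.2
chalk1 73.3
bottle 2.2
offcut 2.5
tin 2.4
screwdriver 2.2
brush 2.3
```

```bash
python3 - <<'E'
from h import *
from cell import arm
for n in('w8','w11'):strip(pickle.load(open(n+'.pkl','rb')),(.606,-.157),.03)
print(arm.sign_off())
E
```

```text
blob px [405. 126.] z 0.0232
   rect [ 0.6059 -0.1574] [0.0246 0.0243] 26.4 x 0.5903 0.6204
   rect [ 0.6054 -0.1572] [0.0263 0.0265] 26.6 x 0.5886 0.6216
blob px [375. 210.] z 0.023
   rect [ 0.6058 -0.1571] [0.0238 0.0246] 27.2 x 0.5904 0.6202
   rect [ 0.6055 -0.1563] [0.0245 0.0283] 26.4 x 0.5893 0.6211
the job is handed in; nothing more can be done
None
```

The job is handed in at about 25 s of the 61 s allowed: the strip lies flat with its mark measured within about 1 mm of the punch axis, the knob was pressed to about 25 N and sprang back, and no bystander showed any sign of moving; the judge's result was not shown.

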